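# Set the coin stage and index it under the microscope

## Robot

A 6-joint arm with a two-finger parallel gripper is mounted at the origin on the work surface. World frame = base frame: x ahead of the robot, y to its left, z up, the work surface at z = 0. Lengths are in m, angles in rad, forces in N, time in s.
With the tool pointing down it reaches from about 0.375 to 0.975 m from the base axis. Payload 3.8 kg.
Tool frame: the origin (TCP) lies on the centre line of the jaws, within the pads' length; the fingertips stand tcp_to_tips ahead of it and the grasp point (between the pads) lies 5 mm behind it (tcp_to_tips is the distance from the TCP to the fingertips, in m); z points along the fingers, y is the line along which they close (so a half turn about z gives the same grasp; the last joint's range is limited). The gripper opens to 88 mm and grips with 3 to 60 N. Pads are 18 mm wide; open, the fingers measure 123 mm over their backs; the gripper's body (75 mm by 187 mm) begins 45 mm behind the grasp point.
Start: joints at [1.094, 0.264, 1.604, -0, 1.274, -0.037], TCP at [0.287, 0.611, 0.253] pointing down, gripper open.
Joint ranges: [-2.63, 2.63], [-0.94, 2.18], [0.31, 2.57], [-1.31, 4.45], [0, 2.66], [-2.55, 2.55]. Speed limits (rad/s): [2.57, 2.57, 3.14, 3.14, 3.14, 3.14].

## Interface

Orientations are given as [roll, pitch, yaw] about the fixed x, y, z axes, in that order (R = Rz(yaw) Ry(pitch) Rx(roll)).
In Python, from plant import read_state, get_image, camera_info, finish_job, look_for, tcp_to_tips gives the robot as it stands.
- The arm moves only by the tool drive_tool, never from a script. Its argument "deltas" is a list of rows, each an object with "gripper": the finger opening in m, from 0 to 0.0881; "travel": the shift along the world's x, y, z in m, a list of three; "delta_rot": the turn, a rotation vector about the world's x, y, z in units of 6 degrees (1.0 is 6 degrees), a list of three. A call has 1 to 20 rows; each row shifts and turns the commanded pose from where the row before left it; what a row does not reach is not made up. A row lasts 1/12 s, in which the tool goes at most 41.7 mm and 7.16 degrees, less where a joint would pass 70% of its speed; a pose out of reach is approached as far as the arm can. A call with a gripper value outside its range is refused whole. The fingers move at their own pace and stop on an object; "force" is the grip in N (left out, the last holds). Time passes only in rows, so rows that do not move let the fingers close. It gives the time, the measured TCP pose, the force, the opening and the grip force at its end, in the units of the state.
- read_state(): the state, without advancing time (a new reading comes with each control period).
- get_image(name): name is "scene" or "top" or "wrist"; returns the picture (480x640x3 uint8, red, green, blue); there is no depth.
- camera_info(name): a dict with "fx", "fy", "cx", "cy" (pixels), "camera_from_world" (4x4, takes a point from world to camera coordinates); the wrist camera has in their place "mount" (4x4, takes a point from camera to tool coordinates, whose origin is the TCP and whose axes are the flange's). Camera axes: x right, y down, z forward; pixel columns grow to the right and rows downward; lengths in m; the calibration is good to about 2 mm. A picture is of the moment at which its call begins: read the wrist's pose just before it. camera_info takes no time and is no camera call.
- finish_job(): hands the job in; it is judged then, once.
Trained networks look in the newest picture that a camera, given by its name, has taken for a name from the list of things; names that differ only in an ending like _2 or _b are one class to them, and where a whole thing is asked for, a point or a joint stands for the part that bears it (a point fixed in the world has none). Each returns a list of dicts, best first, with "score" (0 to 1); they miss things now and then, are a little off and sometimes report something else, mostly with a low value. They report only what shows in the picture. A call takes as long as a camera call.
- look_for(camera, query): "uv" ([column, row] in pixels, amid what is visible of it).
The state is a dict: "time_s": time; "q": joint angles; "dq": joint speeds; "joint_efforts": joint torques, N m; "tool_pos": TCP position; "eef_rot": TCP orientation; "force": force on the tool from outside, world axes, zero at the start; "wrist_torque": the same for the moment, N m; "finger_gap": finger opening in m; "grip_force": force on a finger pad.
Only numpy, scipy, OpenCV 4.12 (cv2) and the standard library are available. Lean on these libraries where they do the work, as an engineer would, in place of code of your own. Each camera call takes 0.05 s, during which the arm holds its last target. There are 200 camera calls.

## Task

This coin has to go under the digital microscope with its portrait straight. While the coin stage is still out in the open, turn its graduated ring until the scale reads 40 degrees at the index line and let go of it; then pull up the red spring plunger, slide the carriage along until the coin is right under the microscope's lens, and let the plunger snap fully home in the hole there. Leave the scale at 40, do not bump the instruments over the slide, and do not push the other things on the desk about.

Things in the scene. Friction and masses are not known exactly. Their poses are not given: they have to be found in the camera images.
- rig: Coin imaging slide, fixed: aluminium base plate 250 x 480 mm, 12 mm thick. Origin on the desk at the middle of the travel; its y axis is the direction of travel, its -x side faces the robot. At the back (x = +103 mm) stands a 40 mm profile, top 52 mm above the desk, with four instruments clamped at y = -180, -120, 120, 180 mm in any order. Nothing hangs over y = -60 to 60.
- carriage (a joint): Position of the carriage along the rig's y axis (m): 0 at the middle hole, where it stands locked at the start; hole n is at n x 0.060. Travel -0.19 to 0.19. It carries the coin stage and the plunger. Plate 178 x 100 mm. Bearing friction about 1.5 N. With the pin in a hole it has about 1 mm of play.
- carriage_plate (a point): Point of the carriage on the axis of the coin stage, at the top of the plate, 46 mm above the desk (x = 0 in the rig's frame). Moves with the carriage.
- plunger (a joint): Lift of the spring plunger (m): 0 fully home (pin 10 mm down in a 12 mm hole), about 0.010 when the pin's round nose (10 mm diameter) rests on the bar between holes, 0.020 at its upper stop. Clear of the bar above 0.011. The spring pushes it down with 4.5 N at home, 9.5 N at the stop; let go over a hole it snaps down.
- knob_mid (a point): Middle of the plunger's red knob, on its vertical axis, 95 mm to -x of the stage's axis; 79 mm above the desk when home, rising with the knob. Grip 28 mm in diameter from 11 mm below to 9 mm above this point, a 32 mm lip above that, top at +19 mm. The collar below it on the carriage (24 to 29 mm wide) ends 58 mm above the desk.
- dial (a joint): Scale reading of the coin stage (rad); 0.698 is 40 degrees. Grows as the stage turns counter-clockwise seen from above. At 0 the red zero line is at the index line; at 40 degrees it stands 40 degrees counter-clockwise of it (seen from above), four graduations away. Stops at -0.5 and 4.2; starts at 1.4 to 3.6. Stays where it is left (friction 0.05 N m).
- coin_top (a point): Top of the 38 mm silver coin, on the stage's vertical axis, 85 mm above the desk. It lies clipped on an aluminium grip ring 60 mm in diameter, 56 to 82 mm above the desk (clips to 88), gripped across from above. Under the ring a black flange 80 mm in diameter, top at 56 mm, with white graduations every 10 degrees (longer every 30) and a broad red zero line.
- index_line (a point): Middle of the white index line on a small black block on the carriage, on the -x side of the stage, 49.5 mm from its axis and 56 mm above the desk.
- microscope: Digital microscope: upright black barrel 35 mm in diameter, 150 to 285 mm above the desk, with an aluminium focus ring (41 mm) and a blue button on top, lens down; on a post 103 mm to its +x. Origin on the desk under the barrel, in line with one hole (x = 0, y = -0.18, -0.12, 0.12 or 0.18 in the rig's frame).
- lens (a point): Centre of the microscope's lens, underneath the barrel, 150 mm above the desk.
- spot_lamp: White cone-shaped lamp, 48 mm in diameter, from 165 to 250 mm above the desk, on its own post. Origin on the desk under the lamp. Not to be bumped.
- magnifier: Round black stand magnifier, 53 mm in diameter, about 185 mm above the desk, on its own post 225 mm high. Origin on the desk under it. Not to be bumped.
- uv_lamp: Blue box-shaped lamp 75 x 44 x 34 mm, from 175 to 209 mm above the desk, on its own post 245 mm high. Origin on the desk under it. Not to be bumped.
- pen_cup: Steel cup with pens, 80 mm in diameter, 150 mm high with the pens; loose bystander in front of the slide. Origin at its underside.
- acid_bottle: Bottle with red cap, 40 mm in diameter, 85 mm high; loose bystander in front of the slide. Origin at its underside.
- loupe: Black hand magnifier lying flat, lens 60 mm in diameter, handle 95 mm to its -x, 14 mm high; loose bystander. Origin under the lens.
- phone: Black phone lying flat, 150 x 72 x 8 mm; loose bystander. Origin at its underside.
- mouse: Black computer mouse, 105 x 60 x 30 mm; loose bystander. Origin at its underside.
- calculator: Green calculator lying flat, 140 x 80 x 14 mm; loose bystander. Origin at its underside.
- coin_case: Red coin case, 90 x 65 x 30 mm; loose bystander. Origin at its underside.
- bar_mid (a point): Top of the steel index bar at its middle hole: 95 mm to -x of the rig's origin, 30 mm above the desk. The bar runs along the rig's y, 30 mm wide, fixed, with 7 holes at y = -180, -120, -60, 0, 60, 120, 180 mm.

How it is judged:
On the way, in this order (a step that is already met when the one before it is completed fails the run):
1. the scale reads 40 degrees (within 4) with the carriage still locked in the middle hole and the ring let go of (value of joint dial between 0.628 and 0.768 rad and value of joint carriage between -0.004 and 0.004 m and value of joint plunger below 0.003 m and contact force between the fingers and anything else below 0.2 N), for 0.2 s.
2. the plunger is pulled clear of the index bar (value of joint plunger above 0.011 m), for 0.1 s.
At the end, for the whole second after the job is handed in: The coin's centre is within 6 mm (horizontally) of the lens axis, the plunger is home (lift under 3 mm) in that hole, the scale reads 40 degrees within 4 degrees, and carriage and stage are at rest (horizontal distance between coin_top and lens below 0.006 m and value of joint plunger below 0.003 m and value of joint dial between 0.628 and 0.768 rad and velocity of joint carriage between -0.01 and 0.01 m/s and velocity of joint dial between -0.05 and 0.05 rad/s); the robot touches nothing.
It fails at once if an instrument over the slide is bumped (over 5 N) (contact force between any of microscope, spot_lamp, magnifier, uv_lamp and the fingers above 5 N or contact force between any of microscope, spot_lamp, magnifier, uv_lamp and the arm above 5 N).
It fails at once if a bystander is pushed more than 30 mm or tipped over (distance of any of pen_cup, acid_bottle, loupe, phone, mouse, calculator, coin_case from where it was at the start of the episode above 0.03 m or angle between any of pen_cup, acid_bottle's own z axis and vertical above 0.5 rad).
It also fails if it takes over 70 s, if anything falls off the work surface, if the arm or the gripper's body presses on something with over 40 N, if the wrist force passes 120 N, or if a joint passes its speed limit or range.

## Working session

There is one attempt and no reset: what is moved stays moved. The work goes in short steps, Python scripts to look and compute and a tool call to move; the robot and the scene stay as the last step left them, time stands still between calls to the robot, and variables do not carry over. Pictures are saved under pics/ and viewed, at most 10 in all, crops included, and the job is handed in when it is done.

Besides the shell and the picture viewer there is one more tool, called after "Emit:" in YAML: its name, and indented under it one key for each argument. drive_tool: Moves the arm, as the interface text tells. Its arguments: {"type":"object","properties":{"deltas":{"type":"array","items":{"type":"object","properties":{"gripper":{"type":"number"},"travel":{"type":"array","items":{"type":"number"}},"delta_rot":{"type":"array","items":{"type":"number"}}}}},"force":{"type":"number"}},"required":["deltas"]}

```bash
mkdir -p pics
cat > h.py <<'E'
import numpy as np, cv2
from plant import *
from scipy.spatial.transform import Rotation as R
def P(cam,st=None):
    c=camera_info(cam); K=np.array([[c['fx'],0,c['cx']],[0,c['fy'],c['cy']],[0,0,1]])
    if cam=='wrist':
        T=np.eye(4); T[:3,:3]=R.from_euler('xyz',st['eef_rot']).as_matrix(); T[:3,3]=st['tool_pos']
        M=np.linalg.inv(T@np.array(c['mount']))
    else: M=np.array(c['camera_from_world'])
    return K@M[:3]
def tri(Ps,uvs):
    A=[]
    for p,(u,v) in zip(Ps,uvs): A+=[u*p[2]-p[0],v*p[2]-p[1]]
    X=np.linalg.svd(np.array(A))[2][-1]; return X[:3]/X[3]
def atz(p,uv,z):
    u,v=uv; A=np.array([u*p[2]-p[0],v*p[2]-p[1]]); return np.r_[np.linalg.solve(A[:,:2],-(A[:,2]*z+A[:,3])),z]
def proj(p,X):
    x=p@np.r_[X,1]; return x[:2]/x[2]
def snap(cam,name=None):
    im=get_image(cam)
    if name: cv2.imwrite(f'pics/{name}.png',cv2.cvtColor(im,cv2.COLOR_RGB2BGR))
    return im
E
python3 - <<'E'
from h import *
print(tcp_to_tips)
st=read_state();print(st['tool_pos'],st['eef_rot'],st['finger_gap'])
for c in ['scene','top']:
    snap(c,c+'0')
    print(c)
    for q in ['coin_top','knob_mid','index_line','lens','microscope','spot_lamp','magnifier','uv_lamp','bar_mid','carriage_plate','pen_cup','acid_bottle']:
        print(q,[(np.round(d['uv']).tolist(),round(d['score'],2)) for d in look_for(c,q)[:2]])
E
```

```text
0.014
[0.28708351 0.61017576 0.25141047] [-3.13942188e+00 -7.99511667e-05  2.70180334e+00] 0.08790723434877366
scene
coin_top [([357.0, 265.0], 0.59)]
knob_mid [([323.0, 269.0], 0.66), ([361.0, 264.0], 0.61)]
index_line [([346.0, 274.0], 0.81)]
lens [([411.0, 242.0], 0.72), ([438.0, 279.0], 0.42)]
microscope [([408.0, 243.0], 0.65)]
spot_lamp [([439.0, 273.0], 0.64)]
magnifier [([357.0, 176.0], 0.84), ([238.0, 207.0], 0.19)]
uv_lamp [([356.0, 192.0], 0.88)]
bar_mid [([361.0, 293.0], 0.95), ([440.0, 272.0], 0.73)]
carriage_plate [([346.0, 272.0], 0.85)]
pen_cup [([440.0, 277.0], 0.75), ([268.0, 260.0], 0.67)]
acid_bottle [([313.0, 330.0], 0.83)]
top
coin_top [([324.0, 201.0], 0.86)]
knob_mid [([336.0, 241.0], 0.53), ([375.0, 154.0], 0.5)]
index_line [([329.0, 216.0], 0.73), ([393.0, 261.0], 0.6)]
lens [([374.0, 147.0], 0.82)]
microscope [([376.0, 149.0], 0.82)]
spot_lamp [([406.0, 140.0], 0.83), ([104.0, 237.0], 0.72)]
magnifier [([238.0, 191.0], 0.7)]
uv_lamp [([261.0, 190.0], 0.61), ([329.0, 215.0], 0.26)]
bar_mid [([326.0, 207.0], 0.93)]
carriage_plate [([328.0, 217.0], 0.63), ([179.0, 326.0], 0.2)]
pen_cup [([297.0, 300.0], 0.73)]
acid_bottle [([391.0, 260.0], 0.52)]
```

View pics/scene0.png

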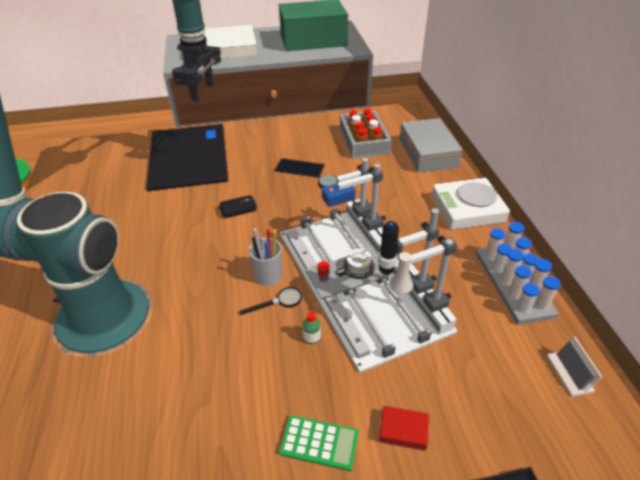

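View pics/top0.png

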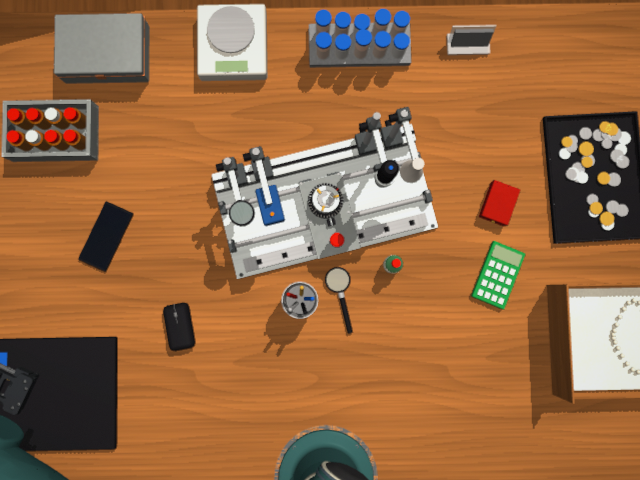

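Run:
```python
from h import *
ps,pt=P('scene'),P('top')
for n,a,b,z in [('coin',(357,265),(324,201),.085),('knob',(323,269),(336,241),.079),('index',(346,274),(329,216),.056),('lens',(411,242),(375,148),.15),('pen',(268,260),(297,300),.08),('acid',(313,330),(391,260),.05)]:
    X=tri([ps,pt],[a,b]); print(n,X.round(3),atz(ps,a,z).round(3),atz(pt,b,z).round(3))
for c in ['scene','top']:
    M=np.linalg.inv(camera_info(c)['camera_from_world']); print(c,M[:3,3].round(3))
```

```text
coin [ 0.62  -0.008  0.05 ] [ 0.61  -0.04   0.085] [ 0.616 -0.007  0.085]
knob [ 0.529 -0.032  0.079] [ 0.53  -0.031  0.079] [ 0.528 -0.031  0.079]
index [ 0.589 -0.019  0.036] [ 0.585 -0.037  0.056] [ 0.586 -0.018  0.056]
lens [ 0.706 -0.108  0.206] [ 0.732 -0.053  0.15 ] [ 0.718 -0.115  0.15 ]
pen [0.402 0.057 0.046] [0.405 0.023 0.08 ] [0.4   0.057 0.08 ]
acid [ 0.484 -0.159  0.021] [ 0.478 -0.18   0.05 ] [ 0.485 -0.155  0.05 ]
scene [ 0.379 -0.838  0.948]
top [0.428 0.034 1.437]
```

The scene view shows the rig with the microscope on the right (-y) side at about (390,245), the spot lamp beyond it at (402,275), and the knob at (323,269). In the top view the coin is at (325,201), the knob at (337,240), the barrel top at (388,170), the lamp at (417,165), and the UV lamp and magnifier are on the left (+y).

Run:
```python
from h import *
print(np.round(camera_info('wrist')['mount'],3), camera_info('wrist')['fx'])
pt=P('top');ps=P('scene')
print('barreltop',atz(pt,(388,170),.285),atz(pt,(417,165),.25))
```

```text
[[-0.    -0.954 -0.298  0.077]
 [ 1.    -0.    -0.001 -0.   ]
 [ 0.001 -0.298  0.954 -0.131]
 [ 0.     0.     0.     1.   ]] 350.1972379815838
barreltop [ 0.64470198 -0.12243339  0.285     ] [ 0.66006456 -0.18381778  0.25      ]
```

Emit:
drive_tool:
  deltas:
    - {"travel":[0.013,-0.036,0.006],"delta_rot":[0,0,-0.5],"gripper":0.088}
    - {"travel":[0.013,-0.036,0.006],"delta_rot":[0,0,-0.5]}
    - {"travel":[0.013,-0.036,0.006],"delta_rot":[0,0,-0.5]}
    - {"travel":[0.013,-0.036,0.006],"delta_rot":[0,0,-0.5]}
    - {"travel":[0.013,-0.036,0.006],"delta_rot":[0,0,-0.5]}
    - {"travel":[0.013,-0.036,0.006],"delta_rot":[0,0,-0.5]}
    - {"travel":[0.013,-0.036,0.006],"delta_rot":[0,0,-0.5]}
    - {"travel":[0.013,-0.036,0.006],"delta_rot":[0,0,-0.5]}
    - {"travel":[0.013,-0.036,0.006],"delta_rot":[0,0,-0.5]}
    - {"travel":[0.013,-0.036,0.006],"delta_rot":[0,0,-0.5]}
    - {"travel":[0.013,-0.036,0.006],"delta_rot":[0,0,-0.5]}
    - {"travel":[0.013,-0.036,0.006],"delta_rot":[0,0,-0.5]}
    - {"travel":[0.013,-0.036,0.006],"delta_rot":[0,0,-0.5]}
    - {"travel":[0.013,-0.036,0.006],"delta_rot":[0,0,-0.5]}
    - {"travel":[0.013,-0.036,0.006],"delta_rot":[0,0,-0.5]}
    - {"travel":[0.013,-0.036,0.006],"delta_rot":[0,0,-0.5]}
    - {"travel":[0.013,-0.036,0.006],"delta_rot":[0,0,-0.3]}
    - {"travel":[0,0,0]}

```text
invalid input at $.deltas[1]: expected keys gripper, travel, delta_rot
```

Emit:
drive_tool:
  deltas:
    - {"travel":[0.018,-0.0335,0.008],"delta_rot":[0,0,-0.5],"gripper":0.088}
    - {"travel":[0.018,-0.0335,0.008],"delta_rot":[0,0,-0.5],"gripper":0.088}
    - {"travel":[0.018,-0.0335,0.008],"delta_rot":[0,0,-0.5],"gripper":0.088}
    - {"travel":[0.018,-0.0335,0.008],"delta_rot":[0,0,-0.5],"gripper":0.088}
    - {"travel":[0.018,-0.0335,0.008],"delta_rot":[0,0,-0.5],"gripper":0.088}
    - {"travel":[0.018,-0.0335,0.008],"delta_rot":[0,0,-0.5],"gripper":0.088}
    - {"travel":[0.018,-0.0335,0.008],"delta_rot":[0,0,-0.5],"gripper":0.088}
    - {"travel":[0.018,-0.0335,0.008],"delta_rot":[0,0,-0.5],"gripper":0.088}
    - {"travel":[0.018,-0.0335,0.008],"delta_rot":[0,0,-0.5],"gripper":0.088}
    - {"travel":[0.018,-0.0335,0.008],"delta_rot":[0,0,-0.5],"gripper":0.088}
    - {"travel":[0.018,-0.0335,0.004],"delta_rot":[0,0,-0.5],"gripper":0.088}
    - {"travel":[0.018,-0.0335,0],"delta_rot":[0,0,-0.5],"gripper":0.088}
    - {"travel":[0.018,-0.0335,0],"delta_rot":[0,0,-0.5],"gripper":0.088}
    - {"travel":[0.018,-0.0335,0],"delta_rot":[0,0,-0.5],"gripper":0.088}
    - {"travel":[0.018,-0.0335,0],"delta_rot":[0,0,-0.5],"gripper":0.088}
    - {"travel":[0.018,-0.0335,0],"delta_rot":[0,0,-0.5],"gripper":0.088}
    - {"travel":[0.018,-0.0335,0],"delta_rot":[0,0,-0.3],"gripper":0.088}
    - {"travel":[0,0,0],"delta_rot":[0,0,0],"gripper":0.088}

```text
time_s: 2.8
tool_pos: [0.5957, 0.0355, 0.3364]
eef_rot: [3.141, 0.003, 1.826]
force: [-0.3, -0.5, 0.6]
finger_gap: 0.088
grip_force: 0.0
```

Run:
```python
from h import *
st=read_state();print(st['tool_pos'],st['eef_rot'],st['q'])
im=snap('wrist','w0'); p=P('wrist',st); np.savez('w0.npz',p=p)
for q,z in [('coin_top',.085),('knob_mid',.079),('index_line',.056),('lens',.15),('bar_mid',.03)]:
    for d in look_for('wrist',q)[:2]: print(q,np.round(d['uv']),round(d['score'],2),atz(p,d['uv'],z).round(3))
```

```text
[0.59571061 0.03549504 0.33639289] [3.14118603 0.00340088 1.82618396] [ 0.01953449  0.07535266  1.66994753 -0.00326193  1.39510331 -0.23528559]
coin_top [329. 242.] 0.73 [0.618 0.001 0.085]
index_line [303. 239.] 0.79 [ 0.589 -0.012  0.056]
index_line [414.  62.] 0.36 [0.656 0.207 0.056]
lens [396. 426.] 0.92 [ 0.742 -0.171  0.15 ]
```

View pics/w0.png

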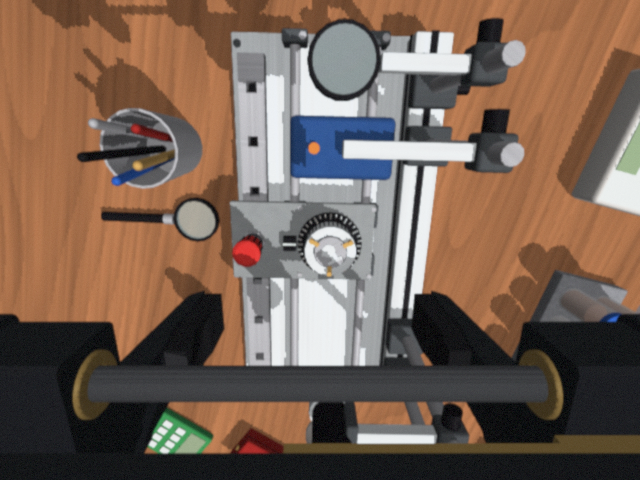

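The wrist view shows the coin ring at (330,243), knob at (247,250), index block at (290,242), UV lamp at (343,147) and magnifier at (344,58). The red zero line isn't evident, so I'll zoom in.

Run:
```python
from h import *
im=cv2.imread('pics/w0.png'); cv2.imwrite('pics/w0c.png',cv2.resize(im[195:295,225:375],None,fx=5,fy=5,interpolation=cv2.INTER_CUBIC))
t=cv2.imread('pics/top0.png')
def red(i):
    i=i.astype(int); return ((i[...,2]>110)&(i[...,1]<60)&(i[...,0]<60)).astype(np.uint8)
for n,i,b in [('w',im,(200,300,225,380)),('t',t,(170,260,290,360)),('s',cv2.imread('pics/scene0.png'),(240,300,300,385))]:
    k,l,s,c=cv2.connectedComponentsWithStats(red(i)[b[0]:b[1],b[2]:b[3]])
    for j in range(1,k):
        if s[j,4]>1: print(n,c[j]+[b[2],b[0]],s[j,4])
```

```text
w [245.09638554 252.70481928] 498
t [336.66666667 188.66666667] 3
t [336.57594937 239.61392405] 158
s [323.10891089 267.69306931] 101
```

View pics/w0c.png

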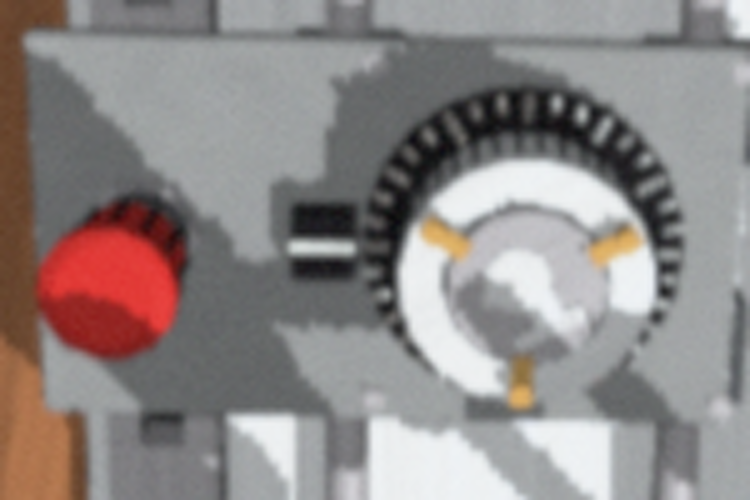

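The crop shows the index line at crop (322,247), the ring top centred near (527,287), and the flange behind it. The red line is hidden on the -y side here, but the top view has a small red spot at (336.7,188.7).

Run:
```python
from h import *
pw=np.load('w0.npz')['p'];pt=P('top')
f=lambda x,y:(225+(x+.5)/5-.5,195+(y+.5)/5-.5)
c=atz(pw,f(527,287),.082); i=atz(pw,f(322,247),.056); k=atz(pw,f(107,290),.098)
print('coin',c,'idx',i,'knobtop',k)
for n,a,b in [('i-c',c,i),('k-c',c,k)]:
    d=(a-b)[:2];print(n,np.linalg.norm(d),np.degrees(np.arctan2(d[1],d[0])))
print('knob tri',tri([pw,pt],[f(107,290),(336.6,239.6)]))
print('coin top cam',atz(pt,(324.5,200.5),.083))
z=atz(pt,(336.67,188.67),.056);print('zero',z, z-c, np.linalg.norm((z-c)[:2]),np.degrees(np.arctan2(*(z-c)[1::-1])))
# edge of plate: rail lines angle in wrist: two plate corners on the left/top
a=atz(pw,f(28,40),.046);b=atz(pw,f(740,40),.046);print('plate edge',np.linalg.norm(b-a),np.degrees(np.arctan2(*(b-a)[1::-1])))
```

```text
coin [ 0.62273762 -0.01113288  0.082     ] idx [ 0.57434975 -0.02205388  0.056     ] knobtop [ 0.53046385 -0.03037547  0.098     ]
i-c 0.04960498899550622 12.71839237532682
k-c 0.0942588294905715 11.779526367182982
knob tri [ 0.5297563  -0.03214771  0.09315303]
coin top cam [ 0.61737462 -0.00795979  0.083     ]
zero [ 0.64747791 -0.03677035  0.056     ] [ 0.02474029 -0.02563747 -0.026     ] 0.03562810342078209 -46.0202712304946
plate edge 0.17301837114273916 14.620353719342178
```

Emit:
drive_tool:
  deltas:
    - {"travel":[0.004,-0.0076,0],"delta_rot":[0,0,1],"gripper":0.088}
    - {"travel":[0.004,-0.0076,0],"delta_rot":[0,0,1],"gripper":0.088}
    - {"travel":[0.004,-0.0076,0],"delta_rot":[0,0,1],"gripper":0.088}
    - {"travel":[0.004,-0.0076,0],"delta_rot":[0,0,1],"gripper":0.088}
    - {"travel":[0.004,-0.0076,0],"delta_rot":[0,0,1],"gripper":0.088}
    - {"travel":[0.004,-0.0075,0],"delta_rot":[0,0,1],"gripper":0.088}
    - {"travel":[0,0,-0.027],"delta_rot":[0,0,0.5],"gripper":0.088}
    - {"travel":[0,0,-0.027],"delta_rot":[0,0,0],"gripper":0.088}
    - {"travel":[0,0,-0.027],"delta_rot":[0,0,0],"gripper":0.088}
    - {"travel":[0,0,-0.027],"delta_rot":[0,0,0],"gripper":0.088}
    - {"travel":[0,0,-0.028],"delta_rot":[0,0,0],"gripper":0.088}
    - {"travel":[0,0,0],"delta_rot":[0,0,0],"gripper":0.088}
    - {"travel":[0,0,0],"delta_rot":[0,0,0],"gripper":0.088}

```text
time_s: 4.18
tool_pos: [0.6157, -0.0028, 0.1992]
eef_rot: [-3.139, -0.004, 2.515]
force: [-0.2, -0.2, 1.4]
finger_gap: 0.0878
grip_force: 0.0
```

Run:
```python
from h import *
st=read_state();print(st['tool_pos'],st['eef_rot'],st['q'])
im=snap('wrist','w1'); p=P('wrist',st); np.savez('w1.npz',p=p)
for q,z in [('coin_top',.085),('knob_mid',.079),('index_line',.056)]:
    for d in look_for('wrist',q)[:2]: print(q,np.round(d['uv']),round(d['score'],2),atz(p,d['uv'],z).round(3))
```

```text
[ 0.61572926 -0.00284551  0.19920131] [-3.13940631 -0.0036071   2.5152349 ] [-4.51529572e-02  1.93910699e-01  1.79027187e+00  1.66830173e-04
  1.16162528e+00 -9.89662172e-01]
coin_top [316. 243.] 0.69 [ 0.612 -0.002  0.085]
knob_mid [209. 172.] 0.92 [ 0.527 -0.034  0.079]
index_line [278. 215.] 0.55 [ 0.583 -0.018  0.056]
```

View pics/w1.png

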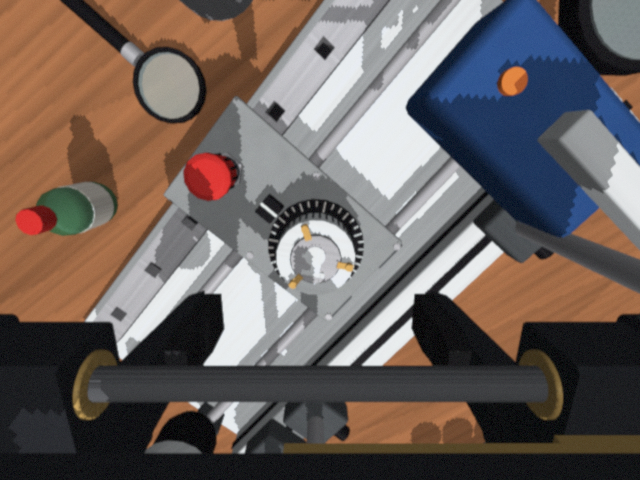

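The view shows the clips at (307,231), (344,267) and (294,283), so their centroid gives the stage axis. The index block is at (269,207) and the knob at (209,176).

Run:
```python
from h import *
im=cv2.imread('pics/w1.png').astype(int)
pw=np.load('w0.npz')['p'];p1=np.load('w1.npz')['p'];f=lambda x,y:(225+(x+.5)/5-.5,195+(y+.5)/5-.5)
def clips(im,b):
    h=cv2.cvtColor(im.astype(np.uint8),cv2.COLOR_BGR2HSV); m=((h[...,0]>10)&(h[...,0]<28)&(h[...,1]>110)&(h[...,2]>120)).astype(np.uint8)[b[0]:b[1],b[2]:b[3]]
    k,l,s,c=cv2.connectedComponentsWithStats(m); return [(c[j]+[b[2],b[0]]).round(1) for j in range(1,k) if s[j,4]>8]
c1=clips(im,(215,300,270,362)); c0=clips(cv2.imread('pics/w0.png'),(225,285,300,365)); print(c1,c0)
if len(c1)==3==len(c0):
    m=[np.mean(c0,0),np.mean(c1,0)];X=tri([pw,p1],m);print('axis',X,atz(pw,m[0],.085),atz(p1,m[1],.085))
    for c in c1: d=atz(p1,c,.085)-atz(p1,m[1],.085);print('clip',np.linalg.norm(d),np.degrees(np.arctan2(d[1],d[0])))
print('idx',atz(p1,(269,207),.056))
print('knobtop',tri([pw,p1],[f(107,290),(208,176)]))
```

```text
[array([305.8, 232.2]), array([344.7, 265.9]), array([294.8, 281.4])] [array([313.6, 242. ]), array([347.4, 243.5]), array([328.9, 271.4])]
axis [ 0.62245733 -0.01062212  0.08472492] [ 0.62243161 -0.01054772  0.085     ] [ 0.62237182 -0.01055086  0.085     ]
clip 0.022287110389389013 161.6272993478919
clip 0.022637282120563425 41.89774924280785
clip 0.02322302318986322 -77.55287300574597
idx [ 0.57306723 -0.02032059  0.056     ]
knobtop [ 0.53032151 -0.03082424  0.09682509]
```

Emit:
drive_tool:
  deltas:
    - {"travel":[0.0067,-0.0078,0],"delta_rot":[0,0,0],"gripper":0.088}
    - {"travel":[0,0,-0.03],"delta_rot":[0,0,0],"gripper":0.088}
    - {"travel":[0,0,-0.03],"delta_rot":[0,0,0],"gripper":0.088}
    - {"travel":[0,0,-0.03],"delta_rot":[0,0,0],"gripper":0.088}
    - {"travel":[0,0,0],"delta_rot":[0,0,0],"gripper":0.088}
    - {"travel":[0,0,0],"delta_rot":[0,0,0],"gripper":0.088}

```text
time_s: 4.88
tool_pos: [0.6234, -0.0125, 0.1099]
eef_rot: [-3.14, -0.002, 2.513]
force: [0.2, -0.4, -0.2]
finger_gap: 0.0878
grip_force: 0.0
```

Emit:
drive_tool:
  deltas:
    - {"travel":[-0.001,0.0019,-0.018],"delta_rot":[0,0,0],"gripper":0.088}
    - {"travel":[0,0,-0.018],"delta_rot":[0,0,0],"gripper":0.088}
    - {"travel":[0,0,0],"delta_rot":[0,0,0],"gripper":0.088}
    - {"travel":[0,0,0],"delta_rot":[0,0,0],"gripper":0.055}
    - {"travel":[0,0,0],"delta_rot":[0,0,0],"gripper":0.055}
    - {"travel":[0,0,0],"delta_rot":[0,0,0],"gripper":0.055}
    - {"travel":[0,0,0],"delta_rot":[0,0,0],"gripper":0.055}
    - {"travel":[0,0,0],"delta_rot":[0,0,0],"gripper":0.055}
  force: 15

```text
time_s: 5.55
tool_pos: [0.6238, -0.0104, 0.0764]
eef_rot: [3.141, 0.002, 2.513]
force: [-1.9, -0.6, 5.0]
finger_gap: 0.0597
grip_force: 15.0
```

Emit:
drive_tool:
  deltas:
    - {"travel":[0,0,0],"delta_rot":[0,0,-0.8],"gripper":0.055}
    - {"travel":[0,0,0],"delta_rot":[0,0,-0.8],"gripper":0.055}
    - {"travel":[0,0,0],"delta_rot":[0,0,-0.8],"gripper":0.055}
    - {"travel":[0,0,0],"delta_rot":[0,0,-0.8],"gripper":0.055}
    - {"travel":[0,0,0],"delta_rot":[0,0,-0.8],"gripper":0.055}
    - {"travel":[0,0,0],"delta_rot":[0,0,-0.8],"gripper":0.055}
    - {"travel":[0,0,0],"delta_rot":[0,0,-0.8],"gripper":0.055}
    - {"travel":[0,0,0],"delta_rot":[0,0,-0.8],"gripper":0.055}
    - {"travel":[0,0,0],"delta_rot":[0,0,-0.8],"gripper":0.055}
    - {"travel":[0,0,0],"delta_rot":[0,0,-0.8],"gripper":0.055}
    - {"travel":[0,0,0],"delta_rot":[0,0,-0.8],"gripper":0.055}
    - {"travel":[0,0,0],"delta_rot":[0,0,-0.8],"gripper":0.055}
    - {"travel":[0,0,0],"delta_rot":[0,0,-0.8],"gripper":0.055}
    - {"travel":[0,0,0],"delta_rot":[0,0,-0.8],"gripper":0.055}
    - {"travel":[0,0,0],"delta_rot":[0,0,-0.8],"gripper":0.055}
    - {"travel":[0,0,0],"delta_rot":[0,0,-0.8],"gripper":0.055}
    - {"travel":[0,0,0],"delta_rot":[0,0,-0.53],"gripper":0.055}
    - {"travel":[0,0,0],"delta_rot":[0,0,0],"gripper":0.055}
    - {"travel":[0,0,0],"delta_rot":[0,0,0],"gripper":0.055}

```text
time_s: 7.13
tool_pos: [0.6221, -0.0108, 0.0763]
eef_rot: [-3.14, 0.002, 1.117]
force: [-8.0, -1.1, 9.9]
finger_gap: 0.0593
grip_force: 15.0
```

Emit:
drive_tool:
  deltas:
    - {"travel":[0,0,0],"delta_rot":[0,0,0],"gripper":0.088}
    - {"travel":[0,0,0],"delta_rot":[0,0,0],"gripper":0.088}
    - {"travel":[0,0,0],"delta_rot":[0,0,0],"gripper":0.088}
    - {"travel":[0,0,0],"delta_rot":[0,0,0],"gripper":0.088}
    - {"travel":[0,0,0.03],"delta_rot":[0,0,0],"gripper":0.088}
    - {"travel":[0,0,0.035],"delta_rot":[0,0,1],"gripper":0.088}
    - {"travel":[0,0,0.035],"delta_rot":[0,0,1],"gripper":0.088}
    - {"travel":[0,0,0.035],"delta_rot":[0,0,1],"gripper":0.088}
    - {"travel":[0,0,0.035],"delta_rot":[0,0,1],"gripper":0.088}
    - {"travel":[0,0,0.035],"delta_rot":[0,0,1],"gripper":0.088}
    - {"travel":[0,0,0.02],"delta_rot":[0,0,1],"gripper":0.088}
    - {"travel":[0,0,0],"delta_rot":[0,0,1],"gripper":0.088}
    - {"travel":[0,0,0],"delta_rot":[0,0,1],"gripper":0.088}
    - {"travel":[0,0,0],"delta_rot":[0,0,1],"gripper":0.088}
    - {"travel":[0,0,0],"delta_rot":[0,0,1],"gripper":0.088}
    - {"travel":[0,0,0],"delta_rot":[0,0,1],"gripper":0.088}
    - {"travel":[0,0,0],"delta_rot":[0,0,1],"gripper":0.088}
    - {"travel":[0,0,0],"delta_rot":[0,0,1],"gripper":0.088}
    - {"travel":[0,0,0],"delta_rot":[0,0,0],"gripper":0.088}
    - {"travel":[0,0,0],"delta_rot":[0,0,0],"gripper":0.088}

```text
time_s: 8.8
tool_pos: [0.6231, -0.01, 0.2994]
eef_rot: [-3.141, -0.0, 2.476]
force: [-0.4, -1.3, -0.9]
finger_gap: 0.088
grip_force: 0.0
```

Run:
```python
from h import *
st=read_state();print(st['tool_pos'],st['eef_rot'],st['q'])
im=snap('wrist','w2'); p=P('wrist',st); np.savez('w2.npz',p=p)
u,v=proj(p,np.array([.61,-.013,.056])).round().astype(int);print(u,v)
u0,v0=u-80,v-60
cv2.imwrite('pics/w2c.png',cv2.resize(cv2.cvtColor(im,cv2.COLOR_RGB2BGR)[v0:v0+120,u0:u0+160],None,fx=5,fy=5,interpolation=cv2.INTER_CUBIC)); print(u0,v0)
```

```text
[ 0.62308524 -0.01003272  0.29943765] [-3.14148207e+00 -2.78777712e-04  2.47595760e+00] [-5.61042947e-02  1.41862186e-01  1.66347590e+00  7.08589509e-05
  1.33654645e+00 -9.61282041e-01]
308 203
228 143
```

View pics/w2c.png

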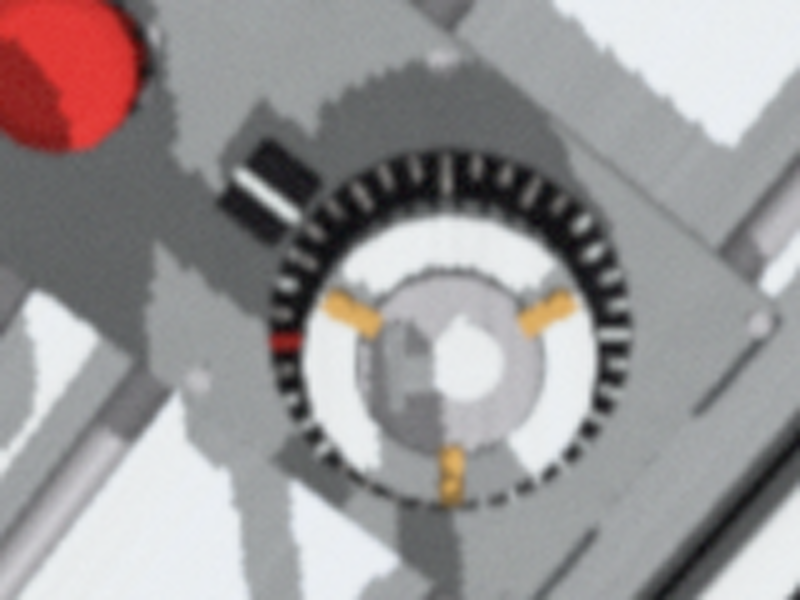

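The red line is at crop (286,342) and the index line at crop (267,193). The clips are at (353,314), (548,313) and (453,475).

Run:
```python
from h import *
p=np.load('w2.npz')['p'];f=lambda x,y:(228+(x+.5)/5-.5,143+(y+.5)/5-.5)
c=np.mean([atz(p,f(*a),.085) for a in [(353,314),(548,313),(453,475)]],0)
z=atz(p,f(286,342),.056);i=atz(p,f(267,193),.056);k=atz(p,f(62,70),.098)
print(c,z,i,k)
for cc in [c,np.array([.6224,-.0106,0])]:
    a=[np.degrees(np.arctan2(*(x-cc)[1::-1])) for x in (z,i,k)]
    print([np.linalg.norm((x-cc)[:2]) for x in (z,i,k)],a,'reading',a[0]-a[1],a[0]-a[2])
for s in [(353,314),(548,313),(453,475)]:
    d=atz(p,f(*s),.085)-c; print(np.degrees(np.arctan2(d[1],d[0])))
# end points of the index line
a=atz(p,f(238,172),.056);b=atz(p,f(296,216),.056);d=b-a;print('line dir',np.degrees(np.arctan2(d[1],d[0])))
```

```text
[ 0.6226654  -0.00969629  0.085     ] [ 0.60092321 -0.03832959  0.056     ] [ 0.57373976 -0.02096755  0.056     ] [ 0.53183848 -0.02972829  0.098     ]
[np.float64(0.03595258910691387), np.float64(0.050207162054494096), np.float64(0.09300972952040293)] [np.float64(-127.21057703320577), np.float64(-167.02680989860335), np.float64(-167.56244895997398)] reading 39.81623286539758 40.35187192676821
[np.float64(0.035073960830031434), np.float64(0.04975243695349771), np.float64(0.09255960467176157)] [np.float64(-127.7580762835732), np.float64(-167.9724050244243), np.float64(-168.07335532671598)] reading 40.21432874085109 40.31527904314278
-157.5647904131489
82.16725285248837
-37.2535855819921
line dir 14.278726465936376
```

The scale reads 40°. Next is the plunger knob.

Emit:
drive_tool:
  deltas:
    - {"travel":[-0.0134,-0.003,0],"delta_rot":[0,0,1],"gripper":0.088}
    - {"travel":[-0.0134,-0.003,0],"delta_rot":[0,0,1],"gripper":0.088}
    - {"travel":[-0.0134,-0.003,0],"delta_rot":[0,0,1],"gripper":0.088}
    - {"travel":[-0.0134,-0.003,0],"delta_rot":[0,0,1],"gripper":0.088}
    - {"travel":[-0.0134,-0.003,0],"delta_rot":[0,0,1],"gripper":0.088}
    - {"travel":[-0.0134,-0.003,0],"delta_rot":[0,0,1],"gripper":0.088}
    - {"travel":[-0.0131,-0.003,0],"delta_rot":[0,0,1],"gripper":0.088}
    - {"travel":[0,0,-0.035],"delta_rot":[0,0,1],"gripper":0.08}
    - {"travel":[0,0,-0.035],"delta_rot":[0,0,0.4],"gripper":0.07}
    - {"travel":[0,0,-0.035],"delta_rot":[0,0,0],"gripper":0.06}
    - {"travel":[0,0,-0.035],"delta_rot":[0,0,0],"gripper":0.06}
    - {"travel":[0,0,-0.035],"delta_rot":[0,0,0],"gripper":0.06}
    - {"travel":[0,0,0],"delta_rot":[0,0,0],"gripper":0.06}
    - {"travel":[0,0,0],"delta_rot":[0,0,0],"gripper":0.06}

```text
time_s: 10.02
tool_pos: [0.5277, -0.0309, 0.1229]
eef_rot: [3.14, -0.005, -2.926]
force: [-0.0, 0.3, 0.5]
finger_gap: 0.0602
grip_force: 0.0
```

Run:
```python
from h import *
st=read_state();print(st['tool_pos'],st['eef_rot'],st['q'])
snap('wrist','w3'); p=P('wrist',st)
print(proj(p,np.array([.5296,-.031,.098])),proj(p,np.array([.6224,-.0106,.085])))
```

```text
[ 0.52767494 -0.03090996  0.12292112] [ 3.139861   -0.0050789  -2.92621604] [-1.05660663e-01  1.11342582e-01  2.03940506e+00  4.82896231e-05
  9.96210844e-01 -1.89185556e+00]
[316.74448324 305.24662965] [317.03062699 437.02173656]
```

View pics/w3.png

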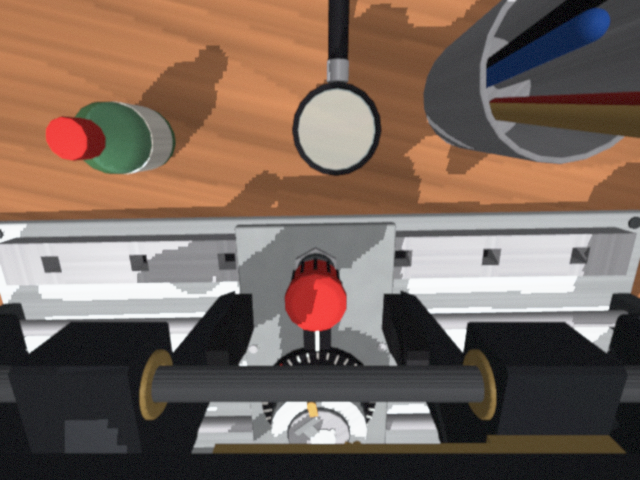

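The knob is centred between the jaws at (316,302), as predicted (317,305). The pen cup and bottle are clear.

Emit:
drive_tool:
  deltas:
    - {"travel":[0.0015,0,-0.025],"delta_rot":[0,0,0],"gripper":0.06}
    - {"travel":[0,0,-0.024],"delta_rot":[0,0,0],"gripper":0.06}
    - {"travel":[0,0,0],"delta_rot":[0,0,0],"gripper":0.06}
    - {"travel":[0,0,0],"delta_rot":[0,0,0],"gripper":0.02}
    - {"travel":[0,0,0],"delta_rot":[0,0,0],"gripper":0.02}
    - {"travel":[0,0,0],"delta_rot":[0,0,0],"gripper":0.02}
    - {"travel":[0,0,0],"delta_rot":[0,0,0],"gripper":0.02}
    - {"travel":[0,0,0],"delta_rot":[0,0,0],"gripper":0.02}
  force: 25

```text
time_s: 10.73
tool_pos: [0.5322, -0.0312, 0.0772]
eef_rot: [-3.141, 0.002, -2.925]
force: [0.7, 2.1, 0.8]
finger_gap: 0.0286
grip_force: 1.6
```

Emit:
drive_tool:
  deltas:
    - {"travel":[0,0,0],"delta_rot":[0,0,0],"gripper":0.02}
    - {"travel":[0,0,0],"delta_rot":[0,0,0],"gripper":0.02}
    - {"travel":[0,0,0.004],"delta_rot":[0,0,0],"gripper":0.02}
    - {"travel":[0,0,0.004],"delta_rot":[0,0,0],"gripper":0.02}
    - {"travel":[0,0,0.004],"delta_rot":[0,0,0],"gripper":0.02}
    - {"travel":[0,0,0.004],"delta_rot":[0,0,0],"gripper":0.02}
    - {"travel":[0,0,0],"delta_rot":[0,0,0],"gripper":0.02}
    - {"travel":[0,0,0],"delta_rot":[0,0,0],"gripper":0.02}

```text
time_s: 11.4
tool_pos: [0.532, -0.0312, 0.0913]
eef_rot: [-3.141, 0.002, -2.925]
force: [6.4, -0.4, -8.8]
finger_gap: 0.0274
grip_force: 25.0
```

Run:
```python
from h import *
st=read_state();print(st['tool_pos'],st['force'],st['grip_force'],st['finger_gap'])
```

```text
[ 0.53195    -0.03116823  0.09130197] [ 6.4344675  -0.35390126 -8.80983453] 25.02382107312247 0.027382376468889465
```

Emit:
drive_tool:
  deltas:
    - {"travel":[0.001,-0.005,0],"delta_rot":[0,0,0],"gripper":0.02}
    - {"travel":[0.0021,-0.01,0],"delta_rot":[0,0,0],"gripper":0.02}
    - {"travel":[0.0021,-0.01,0],"delta_rot":[0,0,0],"gripper":0.02}
    - {"travel":[0.0022,-0.01,0],"delta_rot":[0,0,0],"gripper":0.02}
    - {"travel":[0.0022,-0.01,0],"delta_rot":[0,0,0],"gripper":0.02}
    - {"travel":[0.0022,-0.01,0],"delta_rot":[0,0,0],"gripper":0.02}
    - {"travel":[0.0022,-0.01,0],"delta_rot":[0,0,0],"gripper":0.02}
    - {"travel":[0.0022,-0.01,0],"delta_rot":[0,0,0],"gripper":0.02}
    - {"travel":[0.0022,-0.01,0],"delta_rot":[0,0,0],"gripper":0.02}
    - {"travel":[0.0022,-0.01,0],"delta_rot":[0,0,0],"gripper":0.02}
    - {"travel":[0.0021,-0.01,0],"delta_rot":[0,0,0],"gripper":0.02}
    - {"travel":[0.0021,-0.009,0],"delta_rot":[0,0,0],"gripper":0.02}
    - {"travel":[0.0008,-0.0033,0],"delta_rot":[0,0,0],"gripper":0.02}
    - {"travel":[0,0,0],"delta_rot":[0,0,0],"gripper":0.02}
    - {"travel":[0,0,0],"delta_rot":[0,0,0],"gripper":0.02}

```text
time_s: 12.65
tool_pos: [0.5596, -0.1485, 0.0917]
eef_rot: [-3.14, 0.006, -2.926]
force: [11.8, 1.9, -8.8]
finger_gap: 0.0275
grip_force: 25.0
```

Emit:
drive_tool:
  deltas:
    - {"travel":[0.002,0.0005,-0.004],"delta_rot":[0,0,0],"gripper":0.02}
    - {"travel":[0,0,-0.004],"delta_rot":[0,0,0],"gripper":0.02}
    - {"travel":[0,0,-0.004],"delta_rot":[0,0,0],"gripper":0.02}
    - {"travel":[0,0,-0.003],"delta_rot":[0,0,0],"gripper":0.02}
    - {"travel":[0,0,0],"delta_rot":[0,0,0],"gripper":0.02}
    - {"travel":[0,0,0],"delta_rot":[0,0,0],"gripper":0.02}

```text
time_s: 13.15
tool_pos: [0.5597, -0.148, 0.0773]
eef_rot: [-3.141, 0.002, -2.925]
force: [4.1, 0.6, -0.7]
finger_gap: 0.0273
grip_force: 25.0
```

Emit:
drive_tool:
  deltas:
    - {"travel":[0,0,0],"delta_rot":[0,0,0],"gripper":0.06}
    - {"travel":[0,0,0],"delta_rot":[0,0,0],"gripper":0.06}
    - {"travel":[0,0,0],"delta_rot":[0,0,0],"gripper":0.06}
    - {"travel":[0,0,0],"delta_rot":[0,0,0],"gripper":0.06}
    - {"travel":[-0.002,0,0.02],"delta_rot":[0,0,0],"gripper":0.06}
    - {"travel":[0,0,0.03],"delta_rot":[0,0,0],"gripper":0.06}
    - {"travel":[0,0,0.035],"delta_rot":[0,0,0],"gripper":0.06}
    - {"travel":[-0.005,0,0.035],"delta_rot":[0,0,0],"gripper":0.06}
    - {"travel":[-0.02,0,0.03],"delta_rot":[0,0,0],"gripper":0.06}
    - {"travel":[-0.02,0,0.02],"delta_rot":[0,0,0],"gripper":0.06}
    - {"travel":[-0.02,0,0],"delta_rot":[0,0,0],"gripper":0.06}
    - {"travel":[0,0,0],"delta_rot":[0,0,0],"gripper":0.06}
    - {"travel":[0,0,0],"delta_rot":[0,0,0],"gripper":0.06}

```text
time_s: 14.23
tool_pos: [0.491, -0.1479, 0.2468]
eef_rot: [-3.141, 0.0, -2.925]
force: [0.3, 0.0, -0.2]
finger_gap: 0.0601
grip_force: 0.0
```

Run:
```python
from h import *
st=read_state();print(st['tool_pos'],st['eef_rot'])
snap('wrist','w4'); p=P('wrist',st); np.savez('w4.npz',p=p); snap('top','top1')
g=np.radians(12.7)
print('pred coin',.6224+.12*np.sin(g),-.0106-.12*np.cos(g))
```

```text
[ 0.49097026 -0.14793594  0.24682919] [-3.14134464e+00  3.93113522e-04 -2.92546023e+00]
pred coin 0.6487815445223405 -0.12766414527350278
```

View pics/w4.png

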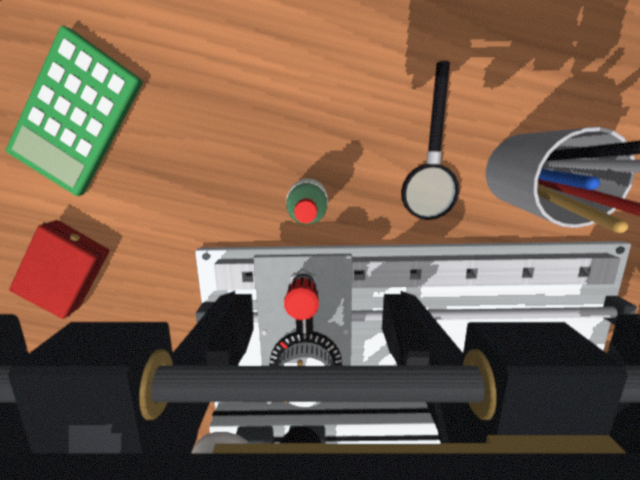

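The knob at (302,300) lines up with the covered hole (others are at 248 and 360–584 px). The red line is at (283,345) and the index line near (304,330).

Run:
```python
from h import *
p=np.load('w4.npz')['p'];pt=P('top')
im=cv2.imread('pics/w4.png').astype(int);t=cv2.imread('pics/top1.png').astype(int)
red=lambda i:((i[...,2]>i[...,1]*2+20)&(i[...,2]>i[...,0]*2+20)&(i[...,2]>70)).astype(np.uint8)
def comps(i,b):
    k,l,s,c=cv2.connectedComponentsWithStats(red(i)[b[0]:b[1],b[2]:b[3]])
    return [((c[j]+[b[2],b[0]]).round(1),s[j]) for j in range(1,k) if s[j,4]>2]
for x in comps(im,(260,370,250,350)): print('w',x)
for x in comps(t,(200,250,340,420)): print('t',x)
w=im[318:345,290:318].min(2); ys,xs=np.nonzero(w>170); print(list(zip(xs+290,ys+318))[:40])
for g in (12.2,13.2):
    g=np.radians(g);c=np.array([.6224+.12*np.sin(g),-.0106-.12*np.cos(g)]);ex=np.array([np.cos(g),np.sin(g)])
    k=c-.095*ex;i=c-.0495*ex;th=np.pi+g+np.radians(40);z=c+.036*np.array([np.cos(th),np.sin(th)])
    print('pred knobtop home',proj(p,np.r_[k,.098]),'raised10',proj(p,np.r_[k,.108]),'idx',proj(p,np.r_[i,.056]),'zero40',proj(p,np.r_[z,.056]),'top knob',proj(pt,np.r_[k,.098]))
```

```text
w (array([301.3, 300.7]), array([  34,   19,   35,   42, 1035], dtype=int32))
w (array([283.1, 344.5]), array([30, 81,  8,  8, 35], dtype=int32))
t (array([386.4, 225.1]), array([43, 19,  9, 14, 80], dtype=int32))
[(np.int64(290), np.int64(327))]
pred knobtop home [302.20141003 302.55936574] raised10 [301.70941722 307.84999943] idx [304.34466499 324.00289165] zero40 [282.57566352 342.39072327] top knob [389.75044535 226.852009  ]
pred knobtop home [300.37175678 304.71371549] raised10 [299.82263764 310.06174785] idx [303.54640723 325.79849444] zero40 [282.20405481 344.4545348 ] top knob [390.24928786 225.7388895 ]
```

```bash
python3 -c "
from plant import *
print(finish_job())"
```

```text
the job is handed in; nothing more can be done
None
```

I handed the job in at about 14 s of robot time; no verdict came back. By the last pictures the scale reads 40°, the carriage stands at the -120 mm hole under the microscope, the plunger is home and the gripper is clear of everything.

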